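# Wedge a mounted copper plate fast on the engraver's holding board

### The job

The copper-faced block lies loose on the holding board, in front of the stop. Feel the packing pieces in the rack with the gripper to find the one whose thickness suits the gap between the block and the wedge, stand it in that gap, then push the wedge in until the block is held tight and square against the stop. Push with steady hand pressure, never a blow, keep the fingers off the copper-faced block, and leave the cup beside the rack standing where it is.

Things in the scene. Friction and masses are not known exactly. Their poses are not given: they have to be found in the camera images.
- board: Plywood holding board, 250 x 260 x 18 mm, fixed on the table. Origin: centre of its underside, top 18 mm above; x points away from the robot to the stop, y along the gap (the way the wedge is driven), z up. On its near side a fixed slanting guide rail, 22 mm high, guides the wedge; a small wooden-handled tool lies on its near margin.
- stop: Wooden L-shaped stop, fixed on the board (set anew each time), 24 mm high. Origin: on the board's top, in the middle of the upright face that the block is to be pressed against; axes as the board's; the block lies on its -x side. Its short arm reaches 85 mm towards -x, inner face at y = +58 mm, so block and packing cannot slide past it.
- block: Copper-faced printing block (wood, copper plate on top), about 80 mm (x; sawn by hand, up to 1 mm off) x 110 mm (y) x 22 mm high, 0.28 to 0.46 kg, loose on the board, parallel to the stop and 0.3 to 0.8 mm short of it. Origin: centre of its underside. The gap for the packing lies between its -x face and the wedge. The fingers must stay off it.
- wedge (a joint): Travel of the dark wooden wedge along its guide, m: 0 fully back (it starts within 2 mm of this), 0.046 end of travel, where it tightens no more. It moves along the board's +y; each 5 mm moves its face 1 mm to +x, narrowing the gap. Sliding free it resists with 1 to 2 N; it stops at the packing. A push of 12 to 15 N then sets it well and it stays as left; over 20 N damages it.
- wedge_face (a point): Middle of the wedge's upright face that looks at the block (+x); the face is 140 mm long along the board's y and 22 mm high, this point at half height, 11 mm above the board's top. Axes as the board's. The gap is the distance along x from here to the block's -x face.
- wedge_butt (a point): Centre of the wedge's thick end, an upright face 42 mm wide (x) and 22 mm high standing on the board, looking to the board's -y: push here, towards +y. Axes as the board's. It starts 13 to 15 mm inside the board's -y edge.
- rack: Plywood rack, 200 x 116 mm, fixed on the table. Origin: centre of its underside; x is the direction in which its three places follow one another, y runs along the packing pieces. Its floor is 10 mm and its dividers 26 mm above the table. Three loose packing pieces stand in it, alike but for thickness.
- rack_place1 (a point): Middle of the floor of the nearest place (30 mm wide). In each place stands one hand-planed wooden packing piece, 0.055 kg: 90 mm long (rack's y), 22 mm high, with a tab 40 mm long in its middle rising to 56 mm above its foot, as thick as the piece. Thickness (along x) is about 12, 18 or 24 mm (up to 0.5 mm off), one of each, order unknown; it stands up to 2 mm off the middle.
- rack_place2 (a point): Middle of the floor of the middle place, 62 mm from the others; another packing piece. The right piece is the thickest that goes into the gap with about 1 mm to spare; with a thinner one the wedge mostly runs out of travel. It stands upright on the board by its foot, length along the gap, middle about level with the stop's origin in y (inside the short arm).
- rack_place3 (a point): Middle of the floor of the farthest place; another packing piece.
- cup: Red plastic cup, 84 mm wide at the rim, 110 mm high, 0.12 kg, standing loose beyond the rack's left side. Origin: centre of its underside. It belongs to somebody else: leave it standing where it is.

How it is judged (in metres and radians):
At the end, for the whole second after the job is handed in: With the robot away, the block still presses on the stop with more than 8 N (held by packing and wedge), lies flat (tilt under 0.03 rad), square to the stop within 0.03 rad, at rest, and the wedge has been driven in by more than 3 mm (contact force between block and stop above 8 N and value of joint wedge above 0.003 m and angle between the x axis of block and the x axis of stop, either way round below 0.03 rad and angle between block's own z axis and vertical below 0.03 rad and linear speed of block below 0.01 m/s); the robot touches nothing.
It fails at once if the wedge is struck or pushed with more than 20 N (contact force between any of the fingers, the arm and wedge above 20 N).
It fails at once if the robot touches the copper-faced block with more than 3 N (contact force between any of the fingers, the arm and block above 3 N).
It fails at once if the cup is knocked over or shifted by more than 30 mm (distance of cup from where it was at the start of the episode above 0.03 m or angle between cup's own z axis and vertical above 0.5 rad).
It also fails if it takes over 64 s, if anything falls off the work surface, if the arm or the gripper's body presses on something with over 40 N, if the wrist force passes 120 N, or if a joint passes its speed limit or range.

### The arm

A 7-joint arm with a two-finger parallel gripper is mounted at the origin on the work surface. World frame = base frame: x ahead of the robot, y to its left, z up, the work surface at z = 0. Lengths are in mm, angles in degrees, forces in N, time in s.
With the tool pointing down it reaches from about 400 to 875 mm from the base axis. Payload 6.5 kg.
Tool frame: the origin (TCP) lies midway between the tips of the shut fingers; the grasp point (between the pads) lies grasp_offset behind it (grasp_offset is the distance from the TCP to the grasp point, in mm); z points along the fingers, y is the line along which they close (so a half turn about z gives the same grasp; the last joint's range is limited). The gripper opens to 88 mm and grips with 3 to 60 N. Pads are 18 mm wide; open, the fingers measure 123 mm over their backs; the gripper's body (75 mm by 187 mm) begins 45 mm behind the grasp point.
Start: joints at [-68.193, 30.733, -0.252, 88.115, 0.149, 61.152, -4.079], TCP at [280.847, 586.187, 238.716] pointing down, gripper open.
Joint ranges: [-154.64, 154.64], [-21.42, 123.67], [-72.66, 72.17], [13.99, 137.28], [-74.86, 254.86], [10.95, 109.41], [-158.01, 158.01]. Speed limits (degrees/s): [136.94, 136.94, 180, 180, 180, 180, 180].

### API

Orientations are given as a 3x3 rotation matrix whose columns are the frame's x, y, z axes.
In Python, from bench import * gives the robot as it stands. The module is installed in compiled form; this text tells all that it offers.
- The arm moves only by the tool apply_moves, never from a script. Its argument "commands" is a list that holds one entry, the list of rows, each a list of 6 numbers: the shift along the tool's x, y, z normalised to -1 to 1, where 1 is 0.5 m, then the turn, a rotation vector about the tool's x, y, z normalised to -1 to 1, where 1 is pi rad. In form: [[[x, y, z, rx, ry, rz], ...]]. A call has 1 to 12 rows; each row is the pose to reach, as a shift and turn from the pose commanded when the call began, along the tool's axes at that moment, turning the shorter way round; what a row does not reach only later rows make up. A row lasts 1/10 s, in which the tool goes at most 50 mm and 8.59 degrees, less where a joint would pass 70% of its speed; a pose out of reach is approached as far as the arm can. A call with a number of a shift or a turn outside -1 to 1 is refused whole. A call with a gripper value outside its range is refused whole. "jaw" is the opening, from 0 (shut) to 1 (fully open), set as the call begins (left out, the last holds). The fingers move at their own pace and stop on an object; "force" is the grip in N (left out, the last holds). Time passes only in rows, so rows that repeat a pose let the fingers close. It gives the time, the measured TCP pose, the force, the opening and the grip force at its end, in the units of the state.
- get_state(): the state, without advancing time (a new reading comes with each control period).
- capture(name): name is "scene" or "top" or "wrist"; returns the picture (400x640x3 uint8, red, green, blue); there is no depth.
- calibration(name): a dict with "fx", "fy", "cx", "cy" (pixels), "dist_coeffs" ([k1, k2, p1, p2, k3] as OpenCV has them; the pictures are not rectified), "cam_to_world" (4x4, takes a point from camera to world coordinates). Camera axes: x right, y down, z forward; pixel columns grow to the right and rows downward; lengths in mm; the calibration is good to about 2 mm. A picture is of the moment at which its call begins: read the wrist's pose just before it. calibration takes no time and is no camera call; for the wrist camera it gives the pose at the moment of the call.
- hand_in(): hands the job in; it is judged then, once.
The state is a dict: "t": time; "qpos": joint angles; "joint_vel": joint speeds; "effort": joint torques, N m; "position": TCP position; "eef_rot": TCP orientation; "contact_force": force on the tool from outside, world axes, zero at the start; "ft_torque": the same for the moment, N m; "grip_width": finger opening in mm; "grasp_force": force on a finger pad.
Only numpy, scipy, OpenCV 4.12 (cv2) and the standard library are available. Lean on these libraries where they do the work, as an engineer would, in place of code of your own. Each camera call takes 0.05 s, during which the arm holds its last target. There are 200 camera calls.

## Working session

There is one attempt and no reset: what is moved stays moved. The work goes in short steps, Python scripts to look and compute and a tool call to move; the robot and the scene stay as the last step left them, time stands still between calls to the robot, and variables do not carry over. Pictures are saved under pics/ and viewed, at most 10 in all, crops included, and the job is handed in when it is done.

Besides the shell and the picture viewer there is one more tool, called after "Emit:" in YAML: its name, and indented under it one key for each argument. apply_moves: Moves the arm, as the interface text tells. Scaled input: -1 to 1 covers 0.5 m each way for a shift and pi rad each way for a turn. Its arguments: {"type":"object","properties":{"commands":{"type":"array"},"jaw":{"type":"number"},"force":{"type":"number"}},"required":["commands"]}

```bash
mkdir -p pics
cat > h.py <<'E'
from bench import *
import numpy as np, cv2
def ray(name,px,cal=None):
    c=cal or calibration(name)
    K=np.array([[c["fx"],0,c["cx"]],[0,c["fy"],c["cy"]],[0,0,1]],float)
    u=cv2.undistortPoints(np.array(px,float).reshape(-1,1,2),K,np.array(c["dist_coeffs"],float)).reshape(-1,2)
    T=np.array(c["cam_to_world"]); d=np.c_[u,np.ones(len(u))]@T[:3,:3].T
    return T[:3,3],d
def onz(name,px,z,cal=None):
    o,d=ray(name,px,cal); s=(z-o[2])/d[:,2]
    return o+d*s[:,None]
def snap(name,fn):
    c=calibration(name); im=capture(name); cv2.imwrite("pics/"+fn,im[:,:,::-1]); return im,c
E
python3 - <<'E'
from h import *
for n in("scene","top"):
    im,c=snap(n,n+"0.png"); print(n,c["fx"],np.round(c["cam_to_world"],3).tolist())
s=get_state(); print(s["t"],s["position"],s["eef_rot"],s["contact_force"],s["grip_width"],calibration("wrist")["cam_to_world"])
try: print(grasp_offset)
except Exception as e: print(e)
E
```

```text
scene 417.8754651350847 [[0.475, 0.584, -0.658, 1283.252], [0.88, -0.3, 0.369, -318.26], [0.018, -0.755, -0.656, 751.023], [0.0, 0.0, 0.0, 1.0]]
top 362.4232609845047 [[-0.029, -0.987, 0.156, 401.434], [-1.0, 0.027, -0.011, 84.213], [0.007, -0.156, -0.988, 1034.366], [0.0, 0.0, 0.0, 1.0]]
0.1 [280.63242436 585.70509963 237.94122916] [[-9.01862262e-01  4.32023319e-01 -5.58178860e-04]
 [ 4.32023667e-01  9.01861176e-01 -1.40342296e-03]
 [-1.02911601e-04 -1.50684068e-03 -9.99998859e-01]] [1.22929107 0.02661564 0.71921171] 87.99915907537172 [[ 4.32377291e-01  8.59844794e-01  2.71508396e-01  2.10698678e+02]
 [ 9.01691331e-01 -4.11769106e-01 -1.31905066e-01  6.19400230e+02]
 [-1.61911476e-03  3.01849522e-01 -9.53354207e-01  3.83530778e+02]
 [ 0.00000000e+00  0.00000000e+00  0.00000000e+00  1.00000000e+00]]
18.700000000000003
```

View pics/top0.png

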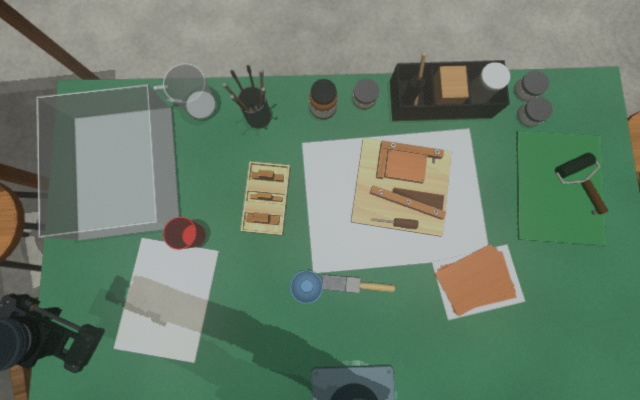

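View pics/scene0.png

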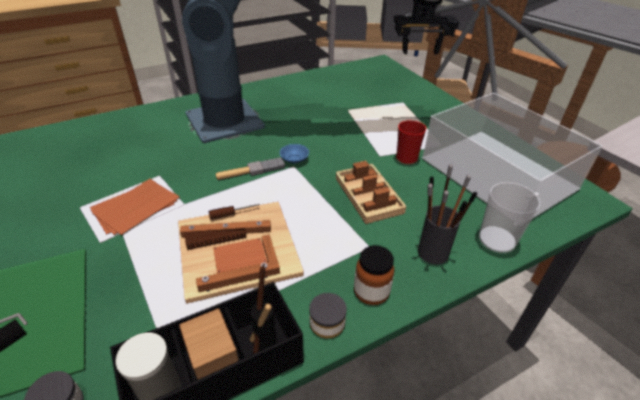

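Top view: rack near (266,198), with pieces at (267,175), (265,197) and (263,218). The board is near (402,187), with the wedge's thick end on the right near (443,200). The cup is at (183,233). I'll enlarge the rack and board.

Run:
```python
from h import *
im=cv2.imread("pics/top0.png")
a=cv2.resize(im[130:245,350:460],None,fx=5,fy=5,interpolation=cv2.INTER_CUBIC)
b=cv2.resize(im[155:240,237:295],None,fx=4,fy=4,interpolation=cv2.INTER_CUBIC)
o=np.zeros((575,782,3),np.uint8); o[:a.shape[0],:a.shape[1]]=a; o[:b.shape[0],550:550+b.shape[1]]=b
cv2.imwrite("pics/zoom.png",o)
for n,p,z in [("rack corners",[[250,163],[289,164],[283,235],[242,231]],26),("board",[[364,138],[452,148],[442,236],[352,225]],18),("rackmid",[[266,198]],26)]:
    print(n,np.round(onz("top",p,z)).tolist())
```

```text
rack corners [[672.0, 268.0, 26.0], [666.0, 157.0, 26.0], [464.0, 176.0, 26.0], [478.0, 290.0, 26.0]]
board [[740.0, -63.0, 18.0], [703.0, -317.0, 18.0], [449.0, -267.0, 18.0], [487.0, -17.0, 18.0]]
rackmid [[569.0, 223.0, 26.0]]
```

View pics/zoom.png

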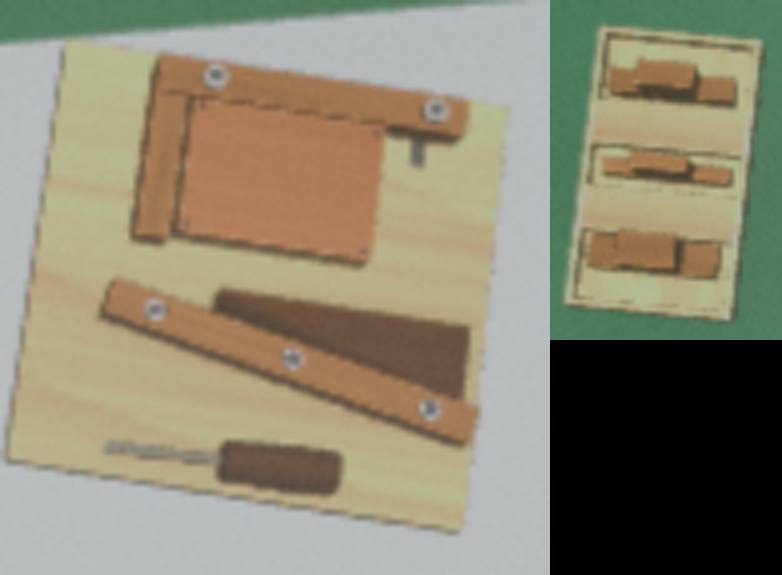

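```bash
cat >> h.py <<'E'
from scipy.spatial.transform import Rotation as R
def Rdown(yaw): # tool x azimuth (deg), z down
    a=np.radians(yaw); x=np.array([np.cos(a),np.sin(a),0]); z=np.array([0,0,-1.]); return np.c_[x,np.cross(z,x),z]
def row(p,yaw,frm=None):
    s=get_state(); P,E=(np.array(s["position"]),np.array(s["eef_rot"])) if frm is None else (np.array(frm[0],float),Rdown(frm[1]))
    d=E.T@(np.array(p)-P)/500; r=R.from_matrix(E.T@Rdown(yaw)).as_rotvec()/np.pi
    return np.round(np.r_[d,r],4).tolist()
E
python3 - <<'E'
from h import *
im=cv2.imread("pics/top0.png")
Z=lambda x,y:[237+(x-550)/4,155+y/4]
print("tabs",np.round(onz("top",[Z(648,238),Z(660,157),Z(668,68)],66)).tolist())
B=lambda x,y:[350+x/5,130+y/5]
print("block corners",np.round(onz("top",[B(190,97),B(383,125),B(366,263),B(176,236)],40)).tolist())
print("wedge top face edge, butt far/near",np.round(onz("top",[B(220,290),B(468,325),B(463,400)],40)).tolist())
print("cup",onz("top",[[183,233]],55))
c=calibration("wrist");print(c["fx"],c["cx"],c["cy"])
print(row([508,229,240],84))
E
```

```text
tabs [[518.0, 230.0, 66.0], [573.0, 221.0, 66.0], [634.0, 216.0, 66.0]]
block corners [[697.0, -126.0, 40.0], [678.0, -235.0, 40.0], [598.0, -219.0, 40.0], [617.0, -114.0, 40.0]]
wedge top face edge, butt far/near [[585.0, -136.0, 40.0], [562.0, -273.0, 40.0], [520.0, -267.0, 40.0]]
cup [[475.08081497 441.37456803  55.        ]]
278.10299477252744 313.6511327736629 199.8347798891887
[-0.7183, -0.4469, -0.0034, -0.0004, 0.0003, 0.3911]
```

Emit:
apply_moves:
  commands:
    - [[-0.718, -0.447, -0.003, 0, 0, 0.391], [-0.718, -0.447, -0.003, 0, 0, 0.391], [-0.718, -0.447, -0.003, 0, 0, 0.391], [-0.718, -0.447, -0.003, 0, 0, 0.391], [-0.718, -0.447, -0.003, 0, 0, 0.391], [-0.718, -0.447, -0.003, 0, 0, 0.391], [-0.718, -0.447, -0.003, 0, 0, 0.391], [-0.718, -0.447, -0.003, 0, 0, 0.391], [-0.718, -0.447, -0.003, 0, 0, 0.391], [-0.718, -0.447, -0.003, 0, 0, 0.391], [-0.718, -0.447, -0.003, 0, 0, 0.391], [-0.718, -0.447, -0.003, 0, 0, 0.391]]
  jaw: 0.45

```text
t: 1.3
position: [507.0, 231.3, 239.9]
eef_rot: [[0.101, 0.995, -0.001], [0.995, -0.101, 0.001], [0.0, -0.001, -1.0]]
contact_force: [-0.3, -0.6, -0.2]
grip_width: 39.6
grasp_force: 0.0
```

Run:
```python
from h import *
import json
im,c=snap("wrist","w1.png"); s=get_state()
json.dump({k:np.array(v).tolist() for k,v in c.items()},open("w1.json","w"))
print(s["t"],s["position"],s["eef_rot"],s["grip_width"],s["contact_force"])
```

```text
1.35 [507.03439122 231.31222616 239.98622243] [[ 1.00848667e-01  9.94901456e-01 -7.99339138e-04]
 [ 9.94901675e-01 -1.00848260e-01  5.33616488e-04]
 [ 4.50283859e-04 -8.49078359e-04 -9.99999538e-01]] 39.40944996975539 [-0.74229731  0.84937555 -0.38954156]
```

View pics/w1.png

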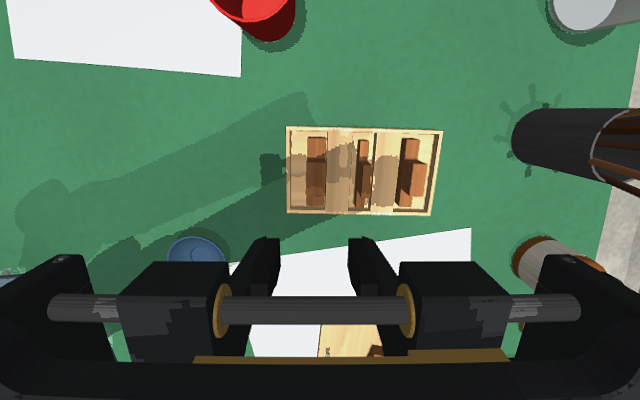

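Wrist view: rack corners at about (287,127), (442,131), (432,215) and (287,213), with the pieces at x≈316, 363 and 410. I'll enlarge it and measure the tabs.

Run:
```python
from h import *
import json
im=cv2.imread("pics/w1.png"); c=json.load(open("w1.json"))
cv2.imwrite("pics/w1z.png",cv2.resize(im[120:220,280:445],None,fx=4.8,fy=4.8,interpolation=cv2.INTER_CUBIC))
print(np.round(onz("w",[[287,127],[442,131],[432,215],[287,213]],26,c),1).tolist())
```

```text
[[480.1, 294.5, 26.0], [674.9, 270.3, 26.0], [664.9, 157.1, 26.0], [465.2, 180.5, 26.0]]
```

View pics/w1z.png

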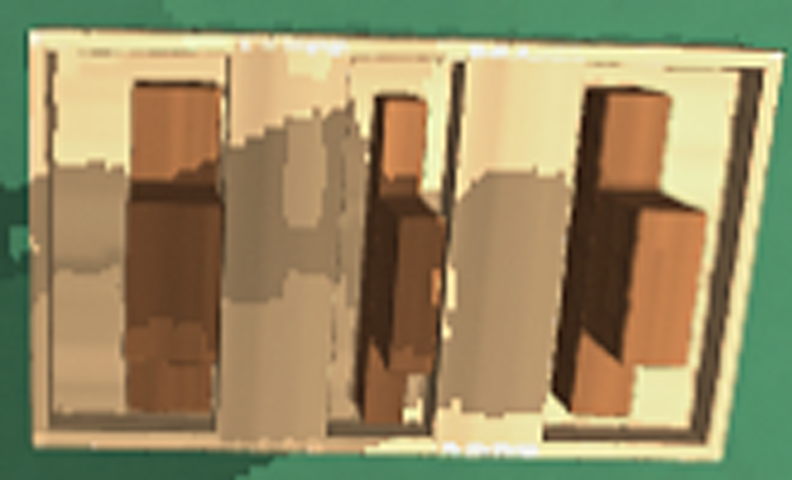

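The zoom shows piece 1 is the thickest (x 132–220), piece 3 is medium (600–668) and piece 2 is thin. The gap measured about 25 mm from the top view, so I'll feel piece 1 first.

Run:
```python
from h import *
import json
c=json.load(open("w1.json"))
q=lambda x,y:[280+x/4.8,120+y/4.8]
P=onz("w",[q(133,85),q(220,85),q(212,412),q(125,412)],32,c); print(np.round(P,1).tolist(),P.mean(0))
a=(P[0]+P[1]-P[2]-P[3])/2; print(np.linalg.norm(a),np.degrees(np.arctan2(a[1],a[0])), np.linalg.norm(P[1]-P[0]))
m=P.mean(0); yaw=83.5
print(row([m[0],m[1],90],yaw),row([m[0],m[1],39],yaw))
```

```text
[[504.8, 279.2, 32.0], [527.2, 276.9, 32.0], [517.1, 187.7, 32.0], [492.9, 190.2, 32.0]] [510.48561988 233.5028013   32.        ]
89.74764769155537 82.93722995888011 22.60878282390689
[0.0049, 0.0067, 0.3, -0.0003, -0.0001, 0.004] [0.0049, 0.0068, 0.402, -0.0003, -0.0001, 0.004]
```

Emit:
apply_moves:
  commands:
    - [[0.005, 0.007, 0.1, 0, 0, 0.004], [0.005, 0.007, 0.2, 0, 0, 0.004], [0.005, 0.007, 0.28, 0, 0, 0.004], [0.005, 0.007, 0.32, 0, 0, 0.004], [0.005, 0.007, 0.34, 0, 0, 0.004], [0.005, 0.007, 0.36, 0, 0, 0.004], [0.005, 0.007, 0.38, 0, 0, 0.004], [0.005, 0.007, 0.395, 0, 0, 0.004], [0.005, 0.007, 0.402, 0, 0, 0.004], [0.005, 0.007, 0.402, 0, 0, 0.004]]

```text
t: 2.35
position: [511.8, 231.6, 39.1]
eef_rot: [[0.117, 0.993, -0.0], [0.993, -0.117, -0.0], [-0.0, -0.0, -1.0]]
contact_force: [-0.0, 0.1, 0.3]
grip_width: 39.8
grasp_force: 0.0
```

Emit:
apply_moves:
  commands:
    - [[0, 0, 0, 0, 0, 0], [0, 0, 0, 0, 0, 0], [0, 0, 0, 0, 0, 0], [0, 0, 0, 0, 0, 0], [0, 0, 0, 0, 0, 0], [0, 0, 0, 0, 0, 0], [0, 0, 0, 0, 0, 0], [0, 0, 0, 0, 0, 0]]
  jaw: 0
  force: 12

```text
t: 3.15
position: [511.7, 231.8, 39.3]
eef_rot: [[0.116, 0.993, -0.0], [0.993, -0.116, 0.0], [0.0, -0.0, -1.0]]
contact_force: [-1.2, 0.0, 4.0]
grip_width: 23.9
grasp_force: 11.6
```

The piece is 23.9 mm, so it's the 24 mm one. I'll lift it and carry it over the board for a look at the gap.

Run:
```python
from h import *
print(row([512,232,180],83.3),row([590,-250,210],81))
```

```text
[0.0005, 0.0005, -0.2813, -0.0, -0.0001, 0.0001] [-0.9388, 0.2678, -0.3415, -0.0, -0.0001, 0.0128]
```

Emit:
apply_moves:
  commands:
    - [[0, 0, -0.03, 0, 0, 0], [0, 0, -0.08, 0, 0, 0], [0, 0, -0.16, 0, 0, 0], [0, 0, -0.24, 0, 0, 0], [-0.08, 0.02, -0.3, 0, 0, 0.013], [-0.17, 0.05, -0.34, 0, 0, 0.013], [-0.25, 0.07, -0.34, 0, 0, 0.013], [-0.34, 0.1, -0.34, 0, 0, 0.013], [-0.42, 0.12, -0.34, 0, 0, 0.013], [-0.5, 0.145, -0.34, 0, 0, 0.013], [-0.58, 0.17, -0.34, 0, 0, 0.013], [-0.66, 0.19, -0.34, 0, 0, 0.013]]

```text
t: 4.35
position: [567.8, -109.2, 210.2]
eef_rot: [[0.157, 0.988, 0.001], [0.988, -0.157, -0.0], [-0.0, 0.001, -1.0]]
contact_force: [-0.0, 0.6, -1.1]
grip_width: 23.9
grasp_force: 11.6
```

Emit:
apply_moves:
  commands:
    - [[-0.08, 0.02, 0, 0, 0, 0], [-0.16, 0.045, 0, 0, 0, 0], [-0.22, 0.06, 0, 0, 0, 0], [-0.26, 0.07, 0, 0, 0, 0], [-0.278, 0.074, 0, 0, 0, 0], [-0.278, 0.074, 0, 0, 0, 0], [-0.278, 0.074, 0, 0, 0, 0], [-0.278, 0.074, 0, 0, 0, 0]]

```text
t: 5.15
position: [582.7, -248.3, 209.2]
eef_rot: [[0.155, 0.988, -0.0], [0.988, -0.155, 0.001], [0.001, -0.0, -1.0]]
contact_force: [0.1, 0.5, -0.5]
grip_width: 23.8
grasp_force: 11.6
```

Run:
```python
from h import *
import json
im,c=snap("wrist","w2.png"); s=get_state()
json.dump({k:np.array(v).tolist() for k,v in c.items()},open("w2.json","w"))
print(s["t"],s["position"],s["grip_width"],s["contact_force"])
```

```text
5.2 [ 582.68021579 -248.49476126  209.27920158] 23.90909099702376 [-0.35360278 -0.49915514 -0.21576787]
```

View pics/w2.png

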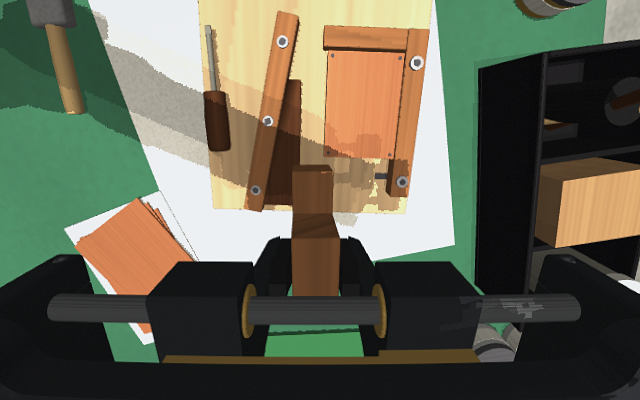

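The view shows the block at about (326..404, 50..158), the wedge's face edge near x≈300 from y=80, and the short arm at y 25–50. I'll zoom to get exact edges.

Run:
```python
from h import *
im=cv2.imread("pics/w2.png")
cv2.imwrite("pics/w2z.png",cv2.resize(im[20:215,240:440],None,fx=3,fy=3,interpolation=cv2.INTER_CUBIC))
```

```text
(no output)
```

View pics/w2z.png

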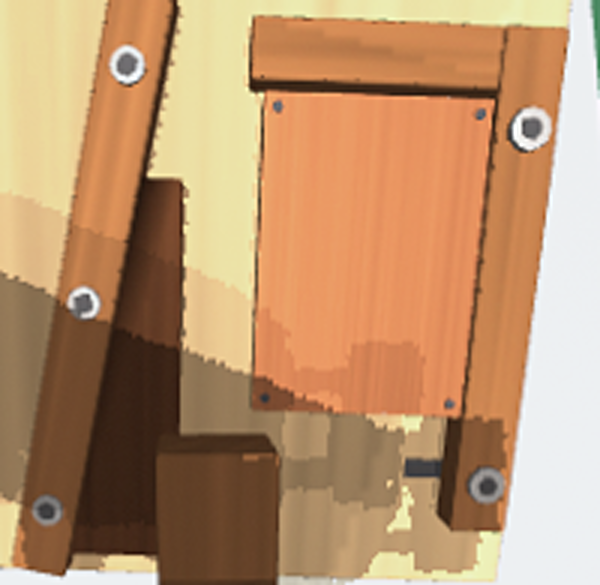

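Run:
```python
from h import *
import json
c=json.load(open("w2.json"))
q=lambda x,y:[240+x/3,20+y/3]
P=onz("w",[q(264,92),q(494,98),q(464,416),q(253,408)],40,c); print("block",np.round(P,1).tolist())
W=onz("w",[q(181,182),q(180,420)],40,c); print("wedge edge",np.round(W,1).tolist())
S=onz("w",[q(252,83),q(498,93),q(503,30),q(570,28)],42,c); print("stop arm inner",np.round(S,1).tolist())
butt=onz("w",[q(70,555),q(155,553)],40,c); print("butt",butt)
rail=onz("w",[q(15,565),q(65,575)],40,c); print("rail end",rail)
for a,b in[(P[3],P[0]),(W[1],W[0]),(P[2],P[1]),(S[0],S[1])]:
    d=b-a; print(np.linalg.norm(d),np.degrees(np.arctan2(d[1],d[0])))
th=np.radians(81.2); by=np.array([np.cos(th),np.sin(th)]); bx=np.array([by[1],-by[0]])
for p in [*P,*W,*S,*butt,*rail]: print(np.round([p[:2]@bx,p[:2]@by],1))
s=get_state();print(s["position"][:2]@bx,s["position"][:2]@by)
```

```text
block [[619.3, -113.6, 40.0], [697.1, -127.2, 40.0], [678.6, -235.3, 40.0], [599.9, -220.0, 40.0]]
wedge edge [[586.5, -137.5, 40.0], [571.9, -220.3, 40.0]]
stop arm inner [[615.5, -110.6, 42.0], [697.9, -126.1, 42.0], [700.9, -107.0, 42.0], [723.4, -109.6, 42.0]]
butt [[ 519.42459723 -266.64402131   40.        ]
 [ 553.07616887 -271.07249545   40.        ]]
rail end [[ 496.71282437 -267.36138047   40.        ]
 [ 515.65961056 -274.63325406   40.        ]]
108.2272357677399 79.68786524765851
83.97932048014113 80.03589145177537
109.7237502503386 80.30155030024343
83.86347264657681 -10.687070293310306
[629.4 -17.5]
[708.4 -19. ]
[ 706.6 -128.8]
[ 626.5 -125.7]
[600.6 -46.2]
[ 598.9 -130.2]
[625.2 -15.1]
[709.  -17.8]
[709.1   1.5]
[731.6   2.4]
[ 554.1 -184. ]
[ 588.  -183.3]
[ 531.8 -188.2]
[ 551.6 -192.5]
613.8373054160229 -156.42775562056744
```

```bash
cat >> h.py <<'E'
TH=np.radians(80.1); BY=np.array([np.cos(TH),np.sin(TH)]); BX=np.array([BY[1],-BY[0]])
def b2w(bx,by,z): return [*(bx*BX+by*BY),z]
def w2b(p): p=np.asarray(p)[...,:2]; return np.stack([p@BX,p@BY],-1)
E
python3 - <<'E'
from h import *
p=b2w(615.2,-62.5,76); print(p,row(p,80.1),w2b(get_state()["position"]))
E
```

```text
[np.float64(595.2936886829539), np.float64(-167.34011537656625), 76] [0.164, -0.0002, 0.2667, -0.0, -0.0003, 0.0055] [ 616.72719547 -144.61482157]
```

Emit:
apply_moves:
  commands:
    - [[0.05, 0, 0.02, 0, 0, 0.0055], [0.11, 0, 0.05, 0, 0, 0.0055], [0.15, 0, 0.1, 0, 0, 0.0055], [0.164, 0, 0.16, 0, 0, 0.0055], [0.164, 0, 0.2, 0, 0, 0.0055], [0.164, 0, 0.24, 0, 0, 0.0055], [0.164, 0, 0.26, 0, 0, 0.0055], [0.164, 0, 0.267, 0, 0, 0.0055], [0.164, 0, 0.267, 0, 0, 0.0055], [0.164, 0, 0.267, 0, 0, 0.0055]]

```text
t: 6.2
position: [595.9, -169.4, 76.7]
eef_rot: [[0.174, 0.985, 0.002], [0.985, -0.174, -0.0], [-0.0, 0.002, -1.0]]
contact_force: [-0.1, 0.5, -0.3]
grip_width: 23.6
grasp_force: 11.6
```

Run:
```python
from h import *
import json
im,c=snap("wrist","w3.png"); s=get_state()
json.dump({k:np.array(v).tolist() for k,v in c.items()},open("w3.json","w"))
print(s["t"],s["position"],w2b(s["position"]),s["grip_width"],s["contact_force"],R.from_matrix(s["eef_rot"]).as_euler("zyx",degrees=True))
```

```text
6.25 [ 595.98431191 -169.52515054   76.79443055] [616.25601051 -64.53376029] 24.11867246654561 [ 0.93170929 -0.40050417 -1.10573392] [-7.99696164e+01  1.00320000e-01  1.79978173e+02]
```

View pics/w3.png

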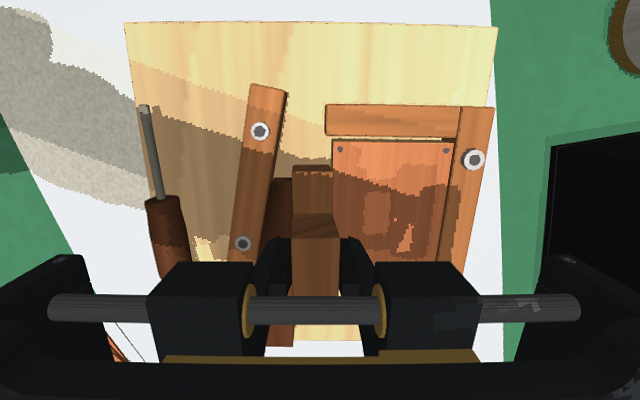

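The piece hovers over the gap, its end at columns 292–334. The block's left edge is at 332 and the wedge corner near (291,180). I'll zoom once for the alignment.

Run:
```python
from h import *
im=cv2.imread("pics/w3.png")
cv2.imwrite("pics/w3z.png",cv2.resize(im[130:230,260:360],None,fx=6,fy=6,interpolation=cv2.INTER_CUBIC))
```

```text
(no output)
```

View pics/w3z.png

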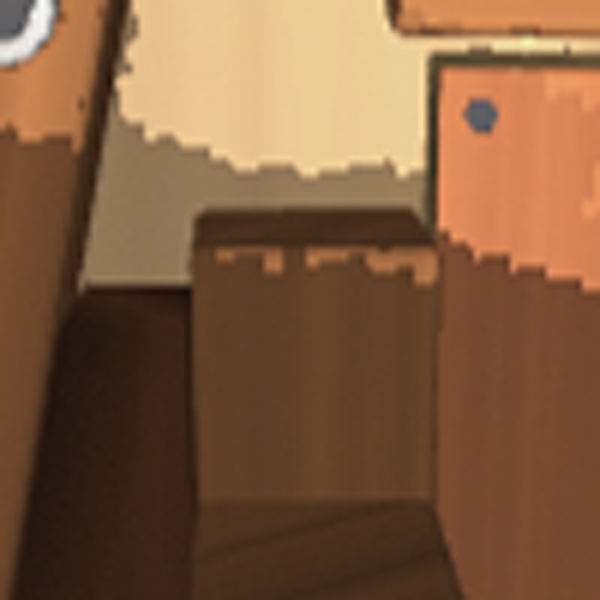

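Run:
```python
from h import *
import json
c=json.load(open("w3.json"))
q=lambda x,y:[260+x/6,130+y/6]
print("foot",w2b(onz("w",[q(200,212),q(416,212)],47.6,c)))
print("shoulder",w2b(onz("w",[q(193,246),q(437,246)],69.6,c)))
print("block edge",w2b(onz("w",[q(438,62),q(438,180)],40,c)), "arm", w2b(onz("w",[q(395,38),q(580,40)],42,c)))
```

```text
foot [[604.07194417 -18.73283364]
 [626.91326326 -18.79963155]]
shoulder [[604.94851345 -17.85038206]
 [627.64029012 -17.91642879]]
block edge [[629.4938503   -3.91345559]
 [629.71805185 -16.66714588]] arm [[624.7561628   -1.20762185]
 [644.37889253  -1.43918384]]
```

The piece is centred in the gap, so I'll lower it gently and watch the force.

Emit:
apply_moves:
  commands:
    - [[0, 0, 0.008, 0, 0, 0], [0, 0, 0.014, 0, 0, 0], [0, 0, 0.018, 0, 0, 0], [0, 0, 0.022, 0, 0, 0], [0, 0, 0.026, 0, 0, 0], [0, 0, 0.028, 0, 0, 0], [0, 0, 0.028, 0, 0, 0]]

```text
t: 6.95
position: [595.2, -169.3, 61.6]
eef_rot: [[0.174, 0.985, -0.0], [0.985, -0.174, 0.0], [-0.0, -0.0, -1.0]]
contact_force: [-0.3, -0.1, -1.1]
grip_width: 23.8
grasp_force: 11.6
```

Emit:
apply_moves:
  commands:
    - [[0, 0, 0.006, 0, 0, 0], [0, 0, 0.012, 0, 0, 0], [0, 0, 0.018, 0, 0, 0], [0, 0, 0.022, 0, 0, 0], [0, 0, 0.025, 0, 0, 0], [0, 0, 0.027, 0, 0, 0], [0, 0, 0.027, 0, 0, 0]]

```text
t: 7.65
position: [595.2, -169.3, 48.1]
eef_rot: [[0.174, 0.985, -0.0], [0.985, -0.174, -0.0], [-0.0, -0.0, -1.0]]
contact_force: [-0.1, 0.4, -1.3]
grip_width: 23.9
grasp_force: 11.6
```

Emit:
apply_moves:
  commands:
    - [[0, 0, 0.001, 0, 0, 0], [0, 0, 0.002, 0, 0, 0], [0, 0, 0.003, 0, 0, 0], [0, 0, 0.003, 0, 0, 0]]

```text
t: 8.05
position: [595.0, -169.2, 47.1]
eef_rot: [[0.174, 0.985, -0.001], [0.985, -0.174, 0.0], [0.0, -0.001, -1.0]]
contact_force: [-2.8, 0.8, 5.1]
grip_width: 23.6
grasp_force: 11.8
```

It's seated: 5 N up at the expected height. Now I'll release and rise.

Emit:
apply_moves:
  commands:
    - [[0, 0, 0, 0, 0, 0], [0, 0, 0, 0, 0, 0], [0, 0, 0, 0, 0, 0], [0, 0, 0, 0, 0, 0], [0, 0, 0, 0, 0, 0]]
  jaw: 0.5

```text
t: 8.55
position: [595.3, -169.3, 46.7]
eef_rot: [[0.174, 0.985, 0.0], [0.985, -0.174, -0.0], [-0.0, 0.0, -1.0]]
contact_force: [-0.0, -1.0, 0.5]
grip_width: 43.8
grasp_force: 0.0
```

Emit:
apply_moves:
  commands:
    - [[0, 0, -0.02, 0, 0, 0], [0, 0, -0.06, 0, 0, 0], [0, 0, -0.12, 0, 0, 0], [0, 0, -0.2, 0, 0, 0], [-0.06, 0, -0.24, 0, 0, 0], [-0.14, 0, -0.24, 0, 0, 0], [-0.2, 0, -0.24, 0, 0, 0], [-0.24, 0, -0.24, 0, 0, 0], [-0.24, 0, -0.24, 0, 0, 0], [-0.24, 0, -0.24, 0, 0, 0]]
  jaw: 0

```text
t: 9.55
position: [574.6, -286.7, 167.0]
eef_rot: [[0.174, 0.985, 0.0], [0.985, -0.174, 0.001], [0.001, 0.0, -1.0]]
contact_force: [1.1, -0.0, 0.2]
grip_width: 0.3
grasp_force: 0.0
```

Run:
```python
from h import *
import json
im,c=snap("wrist","w4.png"); s=get_state()
json.dump({k:np.array(v).tolist() for k,v in c.items()},open("w4.json","w"))
print(s["t"],s["position"],w2b(s["position"]),s["grip_width"],s["contact_force"])
z=im[:,:,::-1][40:240,200:420]
cv2.imwrite("pics/w4z.png",cv2.resize(z,None,fx=3,fy=3,interpolation=cv2.INTER_CUBIC))
```

```text
9.6 [ 574.98016439 -285.65769715  166.8405647 ] [ 615.53119315 -182.54823921] 0.592905927779892 [ 0.2583788   0.15849734 -0.0656796 ]
```

View pics/w4z.png

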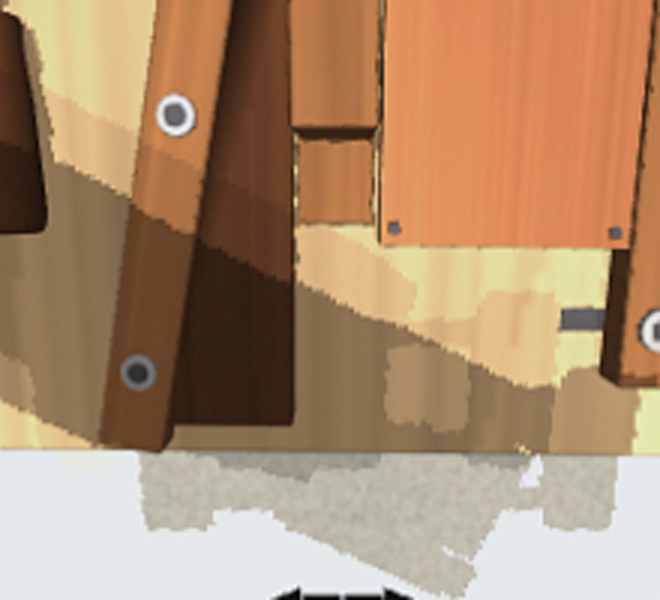

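The piece stands in the gap with the shoulder at x 297–375, between wedge and block. The butt edge is at y≈425, x 178–293, and the rail end stays left of x=170. Now for the butt position.

Run:
```python
from h import *
import json
c=json.load(open("w4.json"))
q=lambda x,y:[200+x/3,40+y/3]
print("butt",w2b(onz("w",[q(178,424),q(293,424)],40,c)),"rail",w2b(onz("w",[q(100,445),q(165,450)],40,c)),"board edge",w2b(onz("w",[q(450,453)],18,c)))
by=w2b(onz("w",[q(293,424)],40,c))[0,1]
p=b2w(582,by-32,26); print(by,row(p,80.1)); print(row(b2w(582,by-32,80),80.1))
```

```text
butt [[ 561.18144998 -172.11182684]
 [ 599.86324351 -172.24550889]] rail [[ 534.18237706 -179.32531514]
 [ 556.20175392 -181.16216227]] board edge [[ 655.93845725 -188.7035503 ]]
-172.24550889229783 [-0.0438, -0.0671, 0.2816, 0.0, -0.0004, -0.0002]
[-0.0437, -0.0671, 0.1736, 0.0, -0.0004, -0.0002]
```

Emit:
apply_moves:
  commands:
    - [[-0.044, -0.067, 0.08, 0, 0, 0], [-0.044, -0.067, 0.16, 0, 0, 0], [-0.044, -0.067, 0.2, 0, 0, 0], [-0.044, -0.067, 0.24, 0, 0, 0], [-0.044, -0.067, 0.265, 0, 0, 0], [-0.044, -0.067, 0.278, 0, 0, 0], [-0.044, -0.067, 0.28, 0, 0, 0], [-0.044, -0.067, 0.28, 0, 0, 0]]

```text
t: 10.4
position: [538.2, -303.2, 27.4]
eef_rot: [[0.174, 0.985, 0.001], [0.985, -0.174, -0.0], [-0.0, 0.001, -1.0]]
contact_force: [0.3, 0.3, 0.4]
grip_width: 0.2
grasp_force: 0.0
```

Emit:
apply_moves:
  commands:
    - [[0.004, 0, 0, 0, 0, 0], [0.008, 0, 0, 0, 0, 0], [0.012, 0, 0, 0, 0, 0], [0.016, 0, 0, 0, 0, 0], [0.02, 0, 0, 0, 0, 0], [0.024, 0, 0, 0, 0, 0], [0.027, 0, 0, 0, 0, 0], [0.03, 0, 0, 0, 0, 0], [0.03, 0, 0, 0, 0, 0]]

```text
t: 11.3
position: [540.2, -288.2, 26.7]
eef_rot: [[0.174, 0.985, -0.0], [0.985, -0.174, 0.0], [0.0, -0.0, -1.0]]
contact_force: [-0.1, -0.3, -1.1]
grip_width: 0.7
grasp_force: 0.0
```

Emit:
apply_moves:
  commands:
    - [[0.002, 0, 0, 0, 0, 0], [0.004, 0, 0, 0, 0, 0], [0.006, 0, 0, 0, 0, 0], [0.008, 0, 0, 0, 0, 0], [0.01, 0, 0, 0, 0, 0], [0.012, 0, 0, 0, 0, 0], [0.0135, 0, 0, 0, 0, 0], [0.015, 0, 0, 0, 0, 0], [0.0165, 0, 0, 0, 0, 0], [0.018, 0, 0, 0, 0, 0], [0.019, 0, 0, 0, 0, 0], [0.02, 0, 0, 0, 0, 0]]

```text
t: 12.5
position: [542.0, -279.0, 26.8]
eef_rot: [[0.174, 0.985, 0.0], [0.985, -0.174, -0.001], [-0.001, 0.001, -1.0]]
contact_force: [-0.1, -1.4, -0.7]
grip_width: 0.4
grasp_force: 0.7
```

Emit:
apply_moves:
  commands:
    - [[0.001, 0, 0, 0, 0, 0], [0.002, 0, 0, 0, 0, 0], [0.003, 0, 0, 0, 0, 0], [0.004, 0, 0, 0, 0, 0], [0.005, 0, 0, 0, 0, 0], [0.006, 0, 0, 0, 0, 0]]

```text
t: 13.1
position: [542.4, -275.7, 26.8]
eef_rot: [[0.174, 0.985, 0.0], [0.985, -0.174, -0.0], [-0.0, 0.0, -1.0]]
contact_force: [-0.0, -1.9, -0.6]
grip_width: 0.8
grasp_force: 0.7
```

Emit:
apply_moves:
  commands:
    - [[0.0006, 0, 0, 0, 0, 0], [0.0012, 0, 0, 0, 0, 0], [0.0018, 0, 0, 0, 0, 0], [0.0024, 0, 0, 0, 0, 0]]

```text
t: 13.5
position: [542.6, -274.5, 26.8]
eef_rot: [[0.174, 0.985, 0.0], [0.985, -0.174, -0.0], [-0.0, 0.0, -1.0]]
contact_force: [0.5, -2.1, 0.3]
grip_width: 0.5
grasp_force: 0.7
```

Emit:
apply_moves:
  commands:
    - [[0.0006, 0, 0, 0, 0, 0], [0.0012, 0, 0, 0, 0, 0], [0.0018, 0, 0, 0, 0, 0], [0.0024, 0, 0, 0, 0, 0]]

```text
t: 13.9
position: [542.8, -273.3, 26.7]
eef_rot: [[0.174, 0.985, -0.0], [0.985, -0.174, -0.0], [-0.0, -0.0, -1.0]]
contact_force: [1.1, -1.8, 0.9]
grip_width: 0.6
grasp_force: 0.7
```

Emit:
apply_moves:
  commands:
    - [[0.0006, 0, 0, 0, 0, 0], [0.0012, 0, 0, 0, 0, 0], [0.0018, 0, 0, 0, 0, 0], [0.0024, 0, 0, 0, 0, 0]]

```text
t: 14.3
position: [543.1, -272.2, 26.7]
eef_rot: [[0.174, 0.985, 0.0], [0.985, -0.174, -0.0], [-0.0, 0.0, -1.0]]
contact_force: [0.6, -1.9, -0.4]
grip_width: 0.7
grasp_force: 0.8
```

Emit:
apply_moves:
  commands:
    - [[0.0006, 0, 0, 0, 0, 0], [0.0012, 0, 0, 0, 0, 0], [0.0018, 0, 0, 0, 0, 0], [0.0024, 0, 0, 0, 0, 0]]

```text
t: 14.7
position: [543.3, -271.0, 26.7]
eef_rot: [[0.174, 0.985, 0.0], [0.985, -0.174, -0.0], [-0.0, 0.0, -1.0]]
contact_force: [1.0, -2.5, 0.9]
grip_width: 0.4
grasp_force: 0.8
```

Emit:
apply_moves:
  commands:
    - [[0.0006, 0, 0, 0, 0, 0], [0.0012, 0, 0, 0, 0, 0], [0.0018, 0, 0, 0, 0, 0], [0.0024, 0, 0, 0, 0, 0]]

```text
t: 15.1
position: [543.5, -269.8, 26.8]
eef_rot: [[0.174, 0.985, 0.0], [0.985, -0.174, -0.0], [-0.0, 0.0, -1.0]]
contact_force: [0.0, -0.8, -0.1]
grip_width: 0.2
grasp_force: 0.9
```

Emit:
apply_moves:
  commands:
    - [[0.0006, 0, 0, 0, 0, 0], [0.0012, 0, 0, 0, 0, 0], [0.0018, 0, 0, 0, 0, 0], [0.0024, 0, 0, 0, 0, 0]]

```text
t: 15.5
position: [543.7, -268.6, 26.8]
eef_rot: [[0.174, 0.985, 0.0], [0.985, -0.174, -0.0], [-0.0, 0.0, -1.0]]
contact_force: [0.8, -1.3, -0.1]
grip_width: 0.3
grasp_force: 0.9
```

Emit:
apply_moves:
  commands:
    - [[0.0006, 0, 0, 0, 0, 0], [0.0012, 0, 0, 0, 0, 0], [0.0018, 0, 0, 0, 0, 0], [0.0024, 0, 0, 0, 0, 0]]

```text
t: 15.9
position: [543.9, -267.5, 26.7]
eef_rot: [[0.174, 0.985, 0.0], [0.985, -0.174, -0.0], [-0.0, 0.0, -1.0]]
contact_force: [0.3, -2.0, -0.2]
grip_width: 0.5
grasp_force: 0.9
```

Emit:
apply_moves:
  commands:
    - [[0.0006, 0, 0, 0, 0, 0], [0.0012, 0, 0, 0, 0, 0], [0.0018, 0, 0, 0, 0, 0], [0.0024, 0, 0, 0, 0, 0]]

```text
t: 16.3
position: [544.1, -266.2, 26.7]
eef_rot: [[0.174, 0.985, -0.0], [0.985, -0.174, -0.0], [-0.0, -0.0, -1.0]]
contact_force: [0.9, -1.9, -0.6]
grip_width: 0.5
grasp_force: 0.9
```

Emit:
apply_moves:
  commands:
    - [[0.0006, 0, 0, 0, 0, 0], [0.0012, 0, 0, 0, 0, 0], [0.0018, 0, 0, 0, 0, 0], [0.0024, 0, 0, 0, 0, 0]]

```text
t: 16.7
position: [544.3, -265.0, 26.7]
eef_rot: [[0.174, 0.985, 0.0], [0.985, -0.174, 0.0], [0.0, 0.0, -1.0]]
contact_force: [-0.2, -1.9, -0.0]
grip_width: 0.3
grasp_force: 0.9
```

Emit:
apply_moves:
  commands:
    - [[0.0006, 0, 0, 0, 0, 0], [0.0012, 0, 0, 0, 0, 0], [0.0018, 0, 0, 0, 0, 0], [0.0024, 0, 0, 0, 0, 0]]

```text
t: 17.1
position: [544.5, -263.9, 26.7]
eef_rot: [[0.174, 0.985, 0.0], [0.985, -0.174, -0.0], [-0.0, 0.0, -1.0]]
contact_force: [0.8, -1.5, 0.1]
grip_width: 0.4
grasp_force: 0.9
```

Emit:
apply_moves:
  commands:
    - [[0.0006, 0, 0, 0, 0, 0], [0.0012, 0, 0, 0, 0, 0], [0.0018, 0, 0, 0, 0, 0], [0.0024, 0, 0, 0, 0, 0]]

```text
t: 17.5
position: [544.7, -262.7, 26.7]
eef_rot: [[0.174, 0.985, 0.0], [0.985, -0.174, -0.0], [0.0, 0.0, -1.0]]
contact_force: [0.7, -2.1, -0.6]
grip_width: 0.5
grasp_force: 0.9
```

Emit:
apply_moves:
  commands:
    - [[0.0006, 0, 0, 0, 0, 0], [0.0012, 0, 0, 0, 0, 0], [0.0018, 0, 0, 0, 0, 0], [0.0024, 0, 0, 0, 0, 0]]

```text
t: 17.9
position: [544.9, -261.5, 26.7]
eef_rot: [[0.174, 0.985, 0.0], [0.985, -0.174, -0.0], [-0.0, 0.0, -1.0]]
contact_force: [0.7, -2.8, -0.6]
grip_width: 0.4
grasp_force: 0.9
```

Emit:
apply_moves:
  commands:
    - [[0.0006, 0, 0, 0, 0, 0], [0.0012, 0, 0, 0, 0, 0], [0.0018, 0, 0, 0, 0, 0], [0.0024, 0, 0, 0, 0, 0]]

```text
t: 18.3
position: [545.1, -260.4, 26.7]
eef_rot: [[0.174, 0.985, 0.0], [0.985, -0.174, -0.0], [-0.0, 0.0, -1.0]]
contact_force: [0.9, -2.0, 0.1]
grip_width: 0.3
grasp_force: 0.9
```

Emit:
apply_moves:
  commands:
    - [[0.0006, 0, 0, 0, 0, 0], [0.0012, 0, 0, 0, 0, 0], [0.0018, 0, 0, 0, 0, 0], [0.0024, 0, 0, 0, 0, 0]]

```text
t: 18.7
position: [545.3, -259.2, 26.7]
eef_rot: [[0.174, 0.985, 0.0], [0.985, -0.174, -0.0], [-0.0, 0.0, -1.0]]
contact_force: [0.2, -1.4, 0.1]
grip_width: 0.5
grasp_force: 0.9
```

Emit:
apply_moves:
  commands:
    - [[0.0006, 0, 0, 0, 0, 0], [0.0012, 0, 0, 0, 0, 0], [0.0018, 0, 0, 0, 0, 0], [0.0024, 0, 0, 0, 0, 0]]

```text
t: 19.1
position: [545.5, -258.0, 26.7]
eef_rot: [[0.174, 0.985, 0.0], [0.985, -0.174, -0.0], [-0.0, 0.0, -1.0]]
contact_force: [0.0, -2.2, 0.0]
grip_width: 0.4
grasp_force: 0.9
```

Emit:
apply_moves:
  commands:
    - [[0.0006, 0, 0, 0, 0, 0], [0.0012, 0, 0, 0, 0, 0], [0.0018, 0, 0, 0, 0, 0], [0.0024, 0, 0, 0, 0, 0], [0.0028, 0, 0, 0, 0, 0]]

```text
t: 19.6
position: [545.8, -257.0, 26.8]
eef_rot: [[0.174, 0.985, 0.0], [0.985, -0.174, -0.001], [-0.001, 0.0, -1.0]]
contact_force: [1.2, -4.5, -0.8]
grip_width: 0.5
grasp_force: 1.8
```

Emit:
apply_moves:
  commands:
    - [[0.0004, 0, 0, 0, 0, 0], [0.0008, 0, 0, 0, 0, 0], [0.0008, 0, 0, 0, 0, 0]]

```text
t: 19.9
position: [546.0, -256.3, 26.8]
eef_rot: [[0.174, 0.985, 0.0], [0.985, -0.174, -0.0], [-0.0, 0.0, -1.0]]
contact_force: [1.4, -4.3, -1.4]
grip_width: 0.5
grasp_force: 1.8
```

Emit:
apply_moves:
  commands:
    - [[0.0005, 0, 0, 0, 0, 0], [0.001, 0, 0, 0, 0, 0], [0.0012, 0, 0, 0, 0, 0], [0.0012, 0, 0, 0, 0, 0]]

```text
t: 20.3
position: [546.1, -255.6, 26.8]
eef_rot: [[0.174, 0.985, 0.0], [0.985, -0.174, -0.0], [0.0, 0.0, -1.0]]
contact_force: [0.9, -3.8, -0.3]
grip_width: 0.2
grasp_force: 1.8
```

Emit:
apply_moves:
  commands:
    - [[0.0005, 0, 0, 0, 0, 0], [0.001, 0, 0, 0, 0, 0], [0.0014, 0, 0, 0, 0, 0], [0.0014, 0, 0, 0, 0, 0]]

```text
t: 20.7
position: [546.2, -255.0, 26.8]
eef_rot: [[0.174, 0.985, 0.0], [0.985, -0.174, -0.0], [-0.0, 0.0, -1.0]]
contact_force: [2.0, -4.2, 0.5]
grip_width: 1.0
grasp_force: 1.9
```

Emit:
apply_moves:
  commands:
    - [[0.0005, 0, 0, 0, 0, 0], [0.001, 0, 0, 0, 0, 0], [0.0014, 0, 0, 0, 0, 0], [0.0014, 0, 0, 0, 0, 0]]

```text
t: 21.1
position: [546.2, -254.9, 26.8]
eef_rot: [[0.175, 0.985, 0.0], [0.985, -0.175, -0.001], [-0.001, 0.0, -1.0]]
contact_force: [1.3, -4.7, 0.2]
grip_width: 0.4
grasp_force: 2.5
```

Emit:
apply_moves:
  commands:
    - [[0.0004, 0, 0, 0, 0, 0], [0.0008, 0, 0, 0, 0, 0], [0.001, 0, 0, 0, 0, 0], [0.001, 0, 0, 0, 0, 0]]

```text
t: 21.5
position: [546.2, -254.8, 26.8]
eef_rot: [[0.175, 0.985, 0.0], [0.985, -0.175, -0.001], [-0.001, 0.001, -1.0]]
contact_force: [1.0, -6.3, -0.6]
grip_width: 0.8
grasp_force: 2.9
```

Emit:
apply_moves:
  commands:
    - [[0.0005, 0, 0, 0, 0, 0], [0.001, 0, 0, 0, 0, 0], [0.0015, 0, 0, 0, 0, 0], [0.002, 0, 0, 0, 0, 0], [0.002, 0, 0, 0, 0, 0]]

```text
t: 22.0
position: [546.2, -254.7, 26.9]
eef_rot: [[0.175, 0.984, 0.001], [0.984, -0.175, -0.002], [-0.002, 0.001, -1.0]]
contact_force: [2.1, -8.5, -0.7]
grip_width: 0.2
grasp_force: 3.8
```

Emit:
apply_moves:
  commands:
    - [[0.0005, 0, 0, 0, 0, 0], [0.001, 0, 0, 0, 0, 0], [0.0015, 0, 0, 0, 0, 0], [0.002, 0, 0, 0, 0, 0], [0.0024, 0, 0, 0, 0, 0], [0.0024, 0, 0, 0, 0, 0]]

```text
t: 22.6
position: [546.3, -254.5, 27.0]
eef_rot: [[0.176, 0.984, 0.001], [0.984, -0.176, -0.004], [-0.004, 0.001, -1.0]]
contact_force: [1.7, -9.8, -2.5]
grip_width: 0.6
grasp_force: 4.8
```

Run:
```python
from h import *
s=get_state();print(s["t"],s["position"],s["contact_force"],s["grasp_force"])
```

```text
22.6 [ 546.26877227 -254.53524553   26.95001707] [ 1.69252424 -9.79610216 -2.48821751] 4.7636218488332815
```

Emit:
apply_moves:
  commands:
    - [[0.0005, 0, 0, 0, 0, 0], [0.001, 0, 0, 0, 0, 0], [0.0015, 0, 0, 0, 0, 0], [0.002, 0, 0, 0, 0, 0], [0.0025, 0, 0, 0, 0, 0], [0.003, 0, 0, 0, 0, 0], [0.003, 0, 0, 0, 0, 0]]

```text
t: 23.3
position: [546.3, -254.3, 27.0]
eef_rot: [[0.177, 0.984, 0.001], [0.984, -0.177, -0.005], [-0.005, 0.002, -1.0]]
contact_force: [1.0, -12.4, -2.9]
grip_width: 0.5
grasp_force: 6.1
```

Emit:
apply_moves:
  commands:
    - [[0.0005, 0, 0, 0, 0, 0], [0.001, 0, 0, 0, 0, 0], [0.0015, 0, 0, 0, 0, 0], [0.0018, 0, 0, 0, 0, 0], [0.0018, 0, 0, 0, 0, 0], [0.0018, 0, 0, 0, 0, 0]]

```text
t: 23.9
position: [546.3, -254.2, 27.0]
eef_rot: [[0.177, 0.984, 0.001], [0.984, -0.177, -0.007], [-0.006, 0.002, -1.0]]
contact_force: [0.7, -14.1, -3.6]
grip_width: 0.7
grasp_force: 6.9
```

14 N reached, so the wedge is set. I'll back off straight and then rise.

Emit:
apply_moves:
  commands:
    - [[-0.004, 0, 0, 0, 0, 0], [-0.01, 0, 0, 0, 0, 0], [-0.02, 0, 0, 0, 0, 0], [-0.04, 0, 0, 0, 0, 0], [-0.07, 0, 0, 0, 0, 0], [-0.09, 0, -0.03, 0, 0, 0], [-0.09, 0, -0.12, 0, 0, 0], [-0.09, 0, -0.2, 0, 0, 0], [-0.12, 0, -0.26, 0, 0, 0], [-0.16, 0.04, -0.26, 0, 0, 0], [-0.16, 0.04, -0.26, 0, 0, 0], [-0.16, 0.04, -0.26, 0, 0, 0]]

```text
t: 25.1
position: [552.3, -332.2, 157.2]
eef_rot: [[0.175, 0.984, -0.0], [0.984, -0.175, 0.0], [0.0, -0.0, -1.0]]
contact_force: [-0.6, 0.1, 0.3]
grip_width: 0.8
grasp_force: 0.0
```

Run:
```python
from h import *
im,c=snap("wrist","w5.png"); s=get_state(); print(s["t"],s["position"],s["contact_force"])
g=onz("w",[[0,0]],0,c)
# block copper mask -> min area rect edges in board axes at z=40
hsv=cv2.cvtColor(im,cv2.COLOR_RGB2HSV)
def proj(pt,z):
    T=np.linalg.inv(np.array(c["cam_to_world"]));K=np.array([[c["fx"],0,c["cx"]],[0,c["fy"],c["cy"]],[0,0,1]])
    p=T@np.r_[pt,1]; return cv2.projectPoints(p[:3].reshape(1,1,3),np.zeros(3),np.zeros(3),K,np.array(c["dist_coeffs"],float))[0].ravel()
# scan line in bx across gap/block at by=-115 (packing -y shoulder region -100) : colours every 2 mm
for by in(-100,-135):
    out=[]
    for bx in range(590,722,4):
        u,v=proj(b2w(bx,by,40),40).round().astype(int); out.append((bx,*im[v,u].tolist()) if 0<=v<400 and 0<=u<640 else (bx,))
    print(by,out)
for bx in(590,596):
  print([(by,*im[tuple(proj(b2w(bx,by,40),40).round().astype(int)[::-1])].tolist()) for by in range(-186,-130,4)])
```

```text
25.15 [ 552.0530565  -331.26121135  156.65456232] [ 0.16771136  0.55375994 -0.71019708]
-100 [(590, 87, 52, 31), (594, 93, 56, 34), (598, 92, 55, 33), (602, 98, 58, 36), (606, 147, 95, 58), (610, 154, 99, 59), (614, 161, 104, 63), (618, 169, 109, 66), (622, 171, 112, 67), (626, 167, 108, 65), (630, 210, 135, 87), (634, 206, 125, 81), (638, 206, 128, 83), (642, 205, 128, 83), (646, 206, 128, 83), (650, 205, 126, 82), (654, 206, 126, 81), (658, 202, 122, 79), (662, 199, 121, 79), (666, 198, 120, 78), (670, 192, 117, 76), (674, 198, 119, 77), (678, 197, 119, 77), (682, 192, 117, 75), (686, 193, 117, 76), (690, 197, 119, 77), (694, 190, 115, 74), (698, 183, 110, 71), (702, 182, 110, 70), (706, 188, 115, 73), (710, 162, 105, 64), (714, 170, 110, 66), (718, 172, 111, 67)]
-135 [(590, 89, 53, 31), (594, 93, 56, 35), (598, 94, 57, 35), (602, 97, 58, 36), (606, 207, 177, 128), (610, 208, 182, 130), (614, 209, 189, 136), (618, 208, 190, 136), (622, 208, 190, 137), (626, 209, 183, 131), (630, 208, 184, 134), (634, 209, 197, 140), (638, 208, 194, 139), (642, 209, 185, 133), (646, 208, 176, 126),
[... 296 characters left out ...]
 32, 17), (706, 55, 36, 21), (710, 173, 112, 67), (714, 160, 105, 65), (718, 205, 199, 196)]
[(-186, 142, 139, 128), (-182, 119, 97, 69), (-178, 119, 97, 69), (-174, 118, 95, 69), (-170, 119, 96, 69), (-166, 201, 163, 118), (-162, 198, 161, 117), (-158, 197, 160, 116), (-154, 197, 162, 117), (-150, 208, 181, 130), (-146, 87, 54, 34), (-142, 91, 54, 33), (-138, 89, 54, 31), (-134, 89, 53, 32)]
[(-186, 119, 111, 98), (-182, 122, 100, 72), (-178, 121, 99, 71), (-174, 121, 99, 72), (-170, 200, 163, 117), (-166, 202, 166, 119), (-162, 202, 166, 119), (-158, 204, 169, 123), (-154, 208, 185, 134), (-150, 209, 185, 133), (-146, 93, 58, 37), (-142, 96, 58, 36), (-138, 95, 57, 35), (-134, 95, 58, 35)]
```

The butt is now at by≈-148, a travel of about 24 mm. There are no gaps from wedge to packing, block and stop, and the robot is clear. Handing in.

```bash
python3 -c "
from bench import *
print(hand_in())"
```

```text
the job is handed in; nothing more can be done
None
```

The job is handed in, though no verdict came back: the 24 mm packing piece (felt at 23.9 mm) stands in the gap, the wedge was driven in about 24 mm with a steady push ending near 14 N, no gap showed from wedge to stop, and the robot stands clear.

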